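# Swap the spanners in the crowded tray

### The arm

A 6-joint arm with a two-finger parallel gripper is mounted at the origin on the work surface; the furniture and walls round the work are solid. World frame = base frame: x ahead of the robot, y to its left, z up, the work surface at z = 0. Lengths are in m, angles in rad, forces in N, time in s.
With the tool pointing down it reaches from about 0.375 to 0.9 m from the base axis. Payload 3.1 kg.
Tool frame: the origin (TCP) lies at the very end of the fingers, on their centre line; the grasp point (between the pads) lies 19 mm behind it; z points along the fingers, y is the line along which they close (so a half turn about z gives the same grasp; the last joint's range is limited). The gripper opens to 85 mm and grips with 20 to 120 N. Pads are 22 mm wide; open, the fingers measure 114 mm over their backs; the gripper's body (76 mm by 85 mm) begins 54 mm behind the grasp point. The pads swing forward as they close: fully open they stand 13 mm farther back than shut.
Start: joints at [0.5, 0.527, 1.433, -0, 1.181, -0.178], TCP at [0.486, 0.393, 0.231] pointing down, gripper open.
Joint ranges: [-3.08, 3.08], [-0.75, 2.2], [0.22, 2.44], [-1.43, 4.57], [0, 2.65], [-2.85, 2.85]. Speed limits (rad/s): [2.79, 2.79, 3.14, 3.14, 3.14, 3.14].

### API

Orientations are given as a unit quaternion [w, x, y, z].
In Python, from workcell import ctrl, imaging gives the robot as it stands. The module is installed in compiled form; this text tells all that it offers.
- The arm moves only by the shell command python3 -m crank 'ROWS'. ROWS is JSON, a list of rows, each an object with "dp": the shift along the tool's x, y, z in m, a list of three; "rot": the turn, a rotation vector about the tool's x, y, z in degrees, a list of three; "jaw": the closure, from -1 (fully open) to 1 (shut). A call has 1 to 10 rows; each row is the pose to reach, as a shift and turn from the pose commanded when the call began, along the tool's axes at that moment; what a row does not reach only later rows make up. A row lasts 1/12 s, in which the tool goes at most 41.7 mm and 7.16 degrees, less where a joint would pass 70% of its speed; a pose out of reach is approached as far as the arm can. A call with a gripper value outside its range is refused whole. The fingers move at their own pace and stop on an object; the grip force is fixed at half the most. Time passes only in rows, so rows that repeat a pose let the fingers close. It gives the time, the measured TCP pose, the force, the opening and the grip force at its end, in the units of the state.
- ctrl.state(): the state, without advancing time (a new reading comes with each control period).
- imaging.camera(name): name is "side" or "top" or "wrist"; returns the picture (384x512x3 uint8, red, green, blue); there is no depth.
- imaging.get_calibration(name): a dict with "fx", "fy", "cx", "cy" (pixels), "dist" ([k1, k2, p1, p2, k3] as OpenCV has them; the pictures are not rectified), "pose" (4x4, takes a point from camera to world coordinates). Camera axes: x right, y up, looking along -z (the intrinsics and any distortion apply to the point x, -y, -z); pixel columns grow to the right and rows downward; lengths in m; the calibration is good to about 2 mm. A picture is of the moment at which its call begins: read the wrist's pose just before it. get_calibration takes no time and is no camera call; for the wrist camera it gives the pose at the moment of the call.
- ctrl.hand_in(): hands the job in; it is judged then, once.
The state is a dict: "t": time; "qpos": joint angles; "joint_vel": joint speeds; "effort": joint torques, N m; "position": TCP position; "eef_rot": TCP orientation; "force": force on the tool from outside, world axes, zero at the start; "wrist_torque": the same for the moment, N m; "finger_gap": opening from 0.0 (shut) to 1.0 (fully open); "gripper_force": force on a finger pad.
Only numpy, scipy, OpenCV 4.12 (cv2) and the standard library are available. Lean on these libraries where they do the work, as an engineer would, in place of code of your own. Each camera call takes 0.05 s, during which the arm holds its last target. There are 200 camera calls.

### The job

The small spanner was laid out for the saw-blade change by mistake. First clear the tape measure and the box of screws out of the front of the plywood tray onto the cork mat; then take the large spanner from the back of the tray and lay it centred across the two free rubber strips of the wooden cradle, and lay the small spanner centred across the strips where the large one lay, parallel to the tray's back lip. Finally put the tape measure and the box of screws back exactly where each stood, leaving the loose hinge in the tray undisturbed.

Things in the scene. Friction and masses are not known exactly. Their poses are not given: they have to be found in the camera images.
- tape_mid (a point): Yellow and black tape measure standing on its edge in the front of the tray (left or right place, varies), 38 wide x 80 long x 66 mm tall, case 34 mm wide. Point: middle of the case, 31 mm above its underside; its x axis runs across the 34 mm width (grasp across it), y along its length (y lies along the tray's x, give or take a few degrees), z up.
- screws_mid (a point): Brown open card box of screws, 60 wide (walls) x 90 long x 35 mm tall, rigid, in the other front place of the tray; gripping its upper two thirds is enough and keeps the gripper above the taller tape measure beside it. Point: its centre, 17.5 mm above its underside; x axis across the 60 mm width (grasp across it), y along its length (along the tray's x), z up.
- big_mid (a point): The large steel open-ended spanner, 164 long, heads 37 wide, shank 20 wide, 8 mm thick, lying flat across the two rubber strips at the back of the tray, behind the tape measure and the box. Point: its centre, half-way up (4 mm); x axis across the shank (grasp across it), y along its length, z up.
- small_mid (a point): The small steel open-ended spanner, 114 long, heads 25 wide, shank 18 wide, 6 mm thick, lying flat across the strips of the cradle's far lane. Point: its centre, half-way up (3 mm); x axis across the shank (grasp across it), y along its length, z up.
- tray: Fixed plywood tray, 172 (x, from -77 to +95 of its origin) x 262 (y) mm, floor 9 mm thick; lips 12 mm above the floor along its back (+x) and both sides, open at the front (-x). Origin: on its underside, on the worktop. At the back two rubber strips 70 mm apart (along y), 40 mm long, 10 wide, 8 mm above the floor, 29 mm clear of the back lip. The two front places are 25 mm in front of the origin (x -0.025) and 45 mm to either side of it.
- tray_rest (a point): Point midway between the tray's two strips, level with their tops (17 mm above the worktop), where the large spanner lies at the start; axes as the tray's (y along the back lip).
- cradle: Fixed wooden spanner cradle, a board 110 (x) x 170 (y) x 9 mm with two lanes 56 mm apart, each a pair of black rubber strips (70 mm apart along y, 8 mm above the board, 40 mm long). The small spanner lies in the far lane (+x), the near lane (-x) is free. It stands in front of the tray or to the left of it (mat and cradle swap). Origin: centre of its underside.
- cradle_free (a point): Point midway between the two free strips of the cradle (its near lane), level with their tops (17 mm above the worktop); axes as the cradle's; a spanner lies along its y.
- mat: Fixed flat cork mat, 110 (x) x 170 (y) x 3 mm, empty, in the other of these two places. Origin: centre of its underside.
- hinge: Loose steel butt hinge, 64 x 60 x 8 mm, lying in the back left corner of the tray beside the large spanner; to be left alone. Origin: centre of its underside.

How it is judged:
By the outcome, as a careful person would: the job done as asked, in the order asked, and still so for the second after the job is handed in, with the robot touching nothing.
It also fails if it takes over 131 s, if anything falls off the work surface, if the arm or the gripper's body presses on something with over 40 N, if the wrist force passes 120 N, or if a joint passes its speed limit or range.

## Working session

There is one attempt and no reset: what is moved stays moved. The work goes in short steps, Python scripts to look and compute and a shell command to move; the robot and the scene stay as the last step left them, time stands still between calls to the robot, and variables do not carry over. Pictures are saved under pics/ and viewed, at most 14 in all, crops included, and the job is handed in when it is done.

```bash
mkdir -p pics; python3 - <<'E'
from workcell import ctrl, imaging
import cv2
s=ctrl.state(); print(s)
for n in ["top","side","wrist"]:
    c=imaging.get_calibration(n); print(n,{k:(v if k!='pose' else [[round(float(q),4) for q in r] for r in v]) for k,v in c.items()})
    im=imaging.camera(n); cv2.imwrite(f"pics/{n}0.png",im[:,:,::-1])
E
```

```text
{'t': 0.0, 'qpos': array([ 5.00522573e-01,  5.28480586e-01,  1.43392724e+00,  1.84262510e-05,
        1.18139831e+00, -1.78494541e-01]), 'joint_vel': array([-9.39072639e-06, -1.27665529e-05, -4.22622326e-04, -5.87404533e-04,
       -5.11890240e-04,  3.07716233e-04]), 'effort': array([-1.11892978e-04, -4.42349124e+01, -1.78025883e+01, -2.45290748e-04,
        8.41388974e-03, -6.42950226e-06]), 'position': array([0.48569526, 0.39219191, 0.23031684]), 'eef_rot': array([-6.53908476e-04,  4.31263578e-01,  9.02225305e-01, -8.92941629e-04]), 'force': array([-0.17405205, -0.05634944, -0.31851665]), 'wrist_torque': array([ 0.0598593 , -0.04818541,  0.04134816]), 'gripper_force': 0.0, 'finger_gap': 0.9982370004733918}
top {'fx': 442.1832978034455, 'fy': 442.1832978034455, 'cx': 254.17663610104634, 'cy': 199.20881947717137, 'dist': array([-0.16641263,  0.        ,  0.        ,  0.        ,  0.        ]), 'pose': [[-0.0176, 0.9952, -0.0962, 0.497], [-0.9998, -0.0169, 0.008, 0.2175], [0.0064, 0.0963, 0.9953, 0.9111], [0.0, 0.0, 0.0, 1.0]]}
side {'fx': 466.5291740625012, 'fy': 466.5291740625012, 'cx': 257.5693269225771, 'cy': 186.18124392485944, 'dist': array([-0.1911234,  0.       ,  0.       ,  0.       ,  0.       ]), 'pose': [[0.8325, 0.2305, -0.5039, 0.1388], [-0.554, 0.334, -0.7626, -0.4492], [-0.0075, 0.914, 0.4057, 0.3957], [0.0, 0.0, 0.0, 1.0]]}
wrist {'fx': 306.1877596228951, 'fy': 306.1877596228951, 'cx': 257.4854942975903, 'cy': 200.85985096799723, 'dist': array([-0.00200047,  0.        ,  0.        ,  0.        ,  0.        ]), 'pose': [[0.7779, -0.6067, -0.1637, 0.4432], [0.6283, 0.7497, 0.2078, 0.445], [-0.0033, -0.2645, 0.9644, 0.3735], [0.0, 0.0, 0.0, 1.0]]}
```

View pics/top0.png

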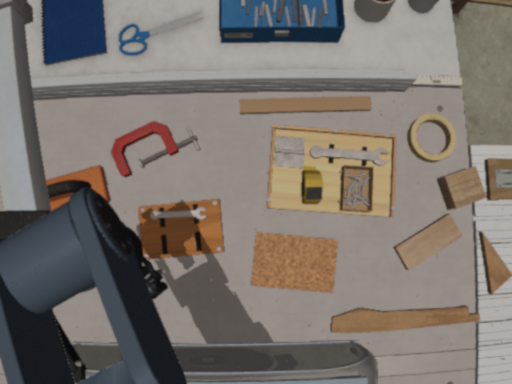

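View pics/side0.png

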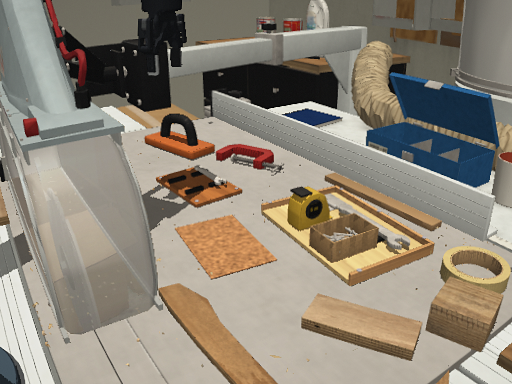

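```bash
cat > h.py <<'E'
import numpy as np, cv2
from scipy.spatial.transform import Rotation as R
from workcell import ctrl, imaging
def shot(cam,fn):
    c=imaging.get_calibration(cam); im=imaging.camera(cam)[:,:,::-1].copy()
    cv2.imwrite(f"pics/{fn}.png",im); np.save(f"pics/{fn}.npy",c,allow_pickle=True); return im,c
def load(fn): return cv2.imread(f"pics/{fn}.png"), np.load(f"pics/{fn}.npy",allow_pickle=True).item()
def K(c): return np.array([[c['fx'],0,c['cx']],[0,c['fy'],c['cy']],[0,0,1]])
def pix2w(c,px,z):
    "pixels (n,2) -> world points on plane z"
    u=cv2.undistortPoints(np.array(px,float).reshape(-1,1,2),K(c),np.array(c['dist'])).reshape(-1,2)
    P=np.array(c['pose']); d=np.c_[u[:,0],-u[:,1],-np.ones(len(u))]@P[:3,:3].T
    return P[:3,3]+d*((z-P[2,3])/d[:,2])[:,None]
def w2pix(c,X):
    P=np.array(c['pose']); q=(np.atleast_2d(X)-P[:3,3])@P[:3,:3]*[1,-1,-1]
    return cv2.projectPoints(q,np.zeros(3),np.zeros(3),K(c),np.array(c['dist']))[0].reshape(-1,2)
def go(x,y,z,th):
    "dp (mm) and rot (deg) in tool axes; th = world angle of tool y (deg), tool down"
    s=ctrl.state(); q=s['eef_rot']; r=R.from_quat([q[1],q[2],q[3],q[0]])
    t=np.radians(th); c,n=np.cos(t),np.sin(t)
    T=R.from_matrix(np.array([[-n,c,0],[c,n,0],[0,0,-1.]]))
    M=r.as_matrix(); 
    print('dp',np.round(r.inv().apply(np.array([x,y,z])-s['position'])*1e3,1),'rot',np.round(np.degrees((r.inv()*T).as_rotvec()),2),
      'ythNow',round(np.degrees(np.arctan2(M[1,1],M[0,1])),2),'pos',np.round(s['position'],4),'gap',round(s['finger_gap'],3),'t',round(s['t'],2))
E
python3 - <<'E'
from h import *
im,c=shot('top','topa')
for n,p,z in [('tray corners',[(274,128),(395,136),(390,216),(267,207)],.015),('cradle',[(138,206),(221,200),(223,250),(144,260)],.009),('mat',[(255,232),(338,239),(333,292),(250,284)],.003),('tape',[(313,185)],.06),('box',[(357,188)],.04),('big',[(349,156)],.02),('small',[(180,214)],.02)]:
    w=pix2w(c,p,z); print(n,w[:,:2].round(3).tolist(),w.mean(0).round(3))
E
```

```text
tray corners [[0.732, 0.166], [0.713, -0.09], [0.544, -0.07], [0.567, 0.184]] [0.639 0.048 0.015]
cradle [[0.574, 0.451], [0.584, 0.278], [0.482, 0.275], [0.463, 0.438]] [0.526 0.361 0.009]
mat [[0.517, 0.21], [0.499, 0.039], [0.391, 0.052], [0.411, 0.222]] [0.455 0.13  0.003]
tape [[0.605, 0.096]] [0.605 0.096 0.06 ]
box [[0.6, 0.004]] [0.6   0.004 0.04 ]
big [[0.669, 0.013]] [0.669 0.013 0.02 ]
small [[0.556, 0.361]] [0.556 0.361 0.02 ]
```

```bash
python3 - <<'E'
from h import *
go(.56,.05,.22,85)
s=ctrl.state();c=imaging.get_calibration('wrist');print(w2pix(c,[s['position'],s['position']*[1,1,0]]))
E
```

```text
dp [-312.9 -157.4   10.8] rot [-7.00e-02 -4.00e-02 -4.61e+01] ythNow 38.9 pos [0.486  0.3923 0.2307] gap 1.0 t 0.2
[[258.3391315  255.06110259]
 [258.34636233 173.80921949]]
```

```bash
python3 -m crank '[{"dp":[-0.313,-0.157,0.010],"rot":[0,0,-46],"jaw":-0.2},{"dp":[-0.313,-0.157,0.010],"rot":[0,0,-46],"jaw":-0.2},{"dp":[-0.313,-0.157,0.010],"rot":[0,0,-46],"jaw":-0.2},{"dp":[-0.313,-0.157,0.010],"rot":[0,0,-46],"jaw":-0.2},{"dp":[-0.313,-0.157,0.010],"rot":[0,0,-46],"jaw":-0.2},{"dp":[-0.313,-0.157,0.010],"rot":[0,0,-46],"jaw":-0.2},{"dp":[-0.313,-0.157,0.010],"rot":[0,0,-46],"jaw":-0.2},{"dp":[-0.313,-0.157,0.010],"rot":[0,0,-46],"jaw":-0.2},{"dp":[-0.313,-0.157,0.010],"rot":[0,0,-46],"jaw":-0.2},{"dp":[-0.313,-0.157,0.010],"rot":[0,0,-46],"jaw":-0.2}]'
python3 - <<'E'
from h import *
shot('wrist','w1'); shot('top','t1'); im,c=load('w1'); print(c['pose'].round(3) if hasattr(c['pose'],'round') else c['pose'])
im=cv2.resize(im,(800,600),interpolation=cv2.INTER_CUBIC);cv2.imwrite('pics/w1b.png',im)
go(.56,.05,.22,85)
E
```

```text
t: 1.03
position: [0.5627, 0.0441, 0.2211]
eef_rot: [0.001, 0.048, 0.999, -0.001]
force: [0.5, 0.1, 0.2]
finger_gap: 0.601
gripper_force: 0.0
[[ 0.095 -0.96  -0.265  0.495]
 [ 0.996  0.09   0.028  0.051]
 [-0.003 -0.266  0.964  0.364]
 [ 0.     0.     0.     1.   ]]
dp [1.  1.  1.1] rot [ 0.02 -0.03 -0.29] ythNow 84.71 pos [0.5609 0.0489 0.2211] gap 0.597 t 1.13
```

View pics/w1b.png

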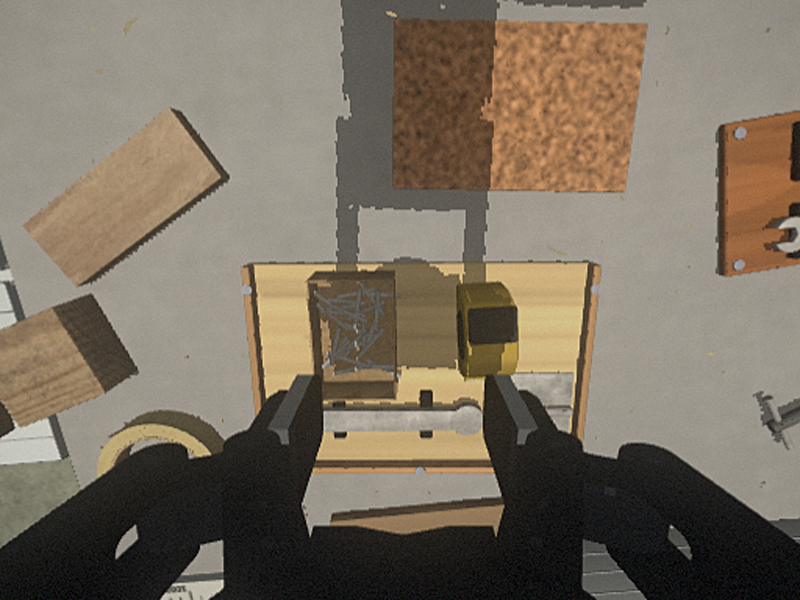

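```bash
python3 - <<'E'
from h import *
im,c=load('w1'); cv2.imwrite('pics/w1c.png',cv2.resize(im[160:305,150:346],None,fx=4,fy=4,interpolation=cv2.INTER_CUBIC))
E
```

```text
(no output)
```

View pics/w1c.png

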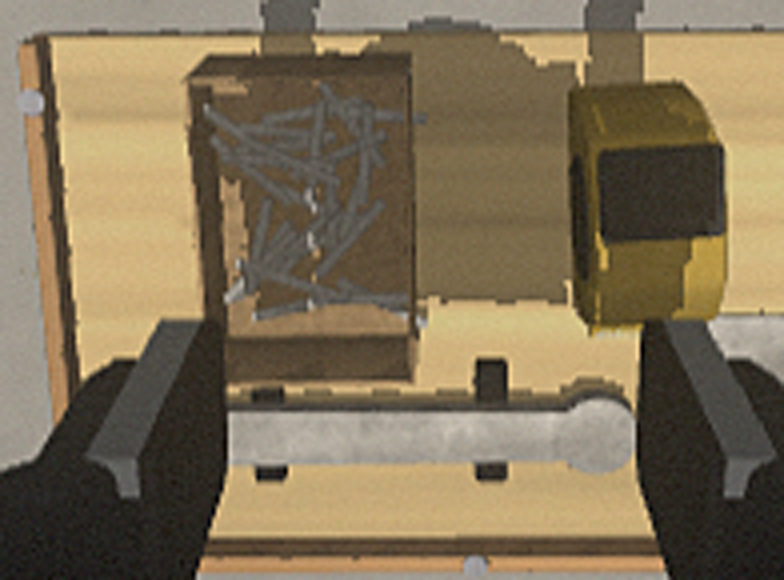

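```bash
cat > m.py <<'E'
from h import *
def f(fn,sets,off,sc):
    im,c=load(fn)
    for n,p,z in sets:
        w=pix2w(c,np.array(p,float)/sc+off,z); print(n,(w[:,:2]*1e3).round(1).tolist(),'mean',(w.mean(0)*1e3).round(1))
E
python3 - <<'E'
from m import *
f('w1',[('box',[(188,80),(410,80),(413,383),(222,383)],.044),('boxbase',[(205,57),(411,55)],.009),('label',[(600,150),(722,145),(722,238),(602,243)],.075),
('shank',[(240,410),(240,462),(560,410),(560,462)],.025),('strips far',[(268,480),(490,480)],.017),('strip near',[(490,358)],.017),('lip',[(210,556),(660,556)],.021),('front',[(40,36),(780,31)],.009)],np.array([150,160]),4)
f('w1',[('mat',[(394,19),(646,24),(624,191),(394,187)],.003)],0,800/512)
E
```

```text
box [[553.8, -20.0], [559.4, 38.8], [647.1, 31.0], [642.0, -23.3]] mean [600.6   6.6  44. ]
boxbase [[553.9, -21.8], [559.0, 38.5]] mean [556.5   8.3   9. ]
label [[574.8, 84.5], [576.3, 114.2], [600.3, 113.4], [598.8, 83.6]] mean [587.6  98.9  75. ]
shank [[660.1, -23.5], [677.6, -25.9], [669.2, 73.4], [686.7, 72.2]] mean [673.4  24.   25. ]
strips far [[689.0, -19.8], [695.5, 50.2]] mean [692.3  15.2  17. ]
strip near [[653.7, 53.7]] mean [653.7  53.7  17. ]
lip [[711.9, -40.9], [725.2, 102.0]] mean [718.6  30.5  21. ]
front [[543.2, -69.1], [562.1, 146.4]] mean [552.6  38.7   9. ]
mat [[389.6, 54.6], [408.7, 222.5], [516.6, 210.8], [497.9, 43.8]] mean [453.2 132.9   3. ]
```

```bash
python3 -m crank '[{"dp":[-0.037,0.050,0.050],"rot":[0,0,-2.5],"jaw":-0.4},{"dp":[-0.037,0.050,0.050],"rot":[0,0,-2.5],"jaw":-0.4},{"dp":[-0.037,0.050,0.050],"rot":[0,0,-2.5],"jaw":-0.4},{"dp":[-0.037,0.050,0.050],"rot":[0,0,-2.5],"jaw":-0.4},{"dp":[-0.037,0.050,0.050],"rot":[0,0,-2.5],"jaw":-0.4}]'
python3 - <<'E'
from h import *
im,c=shot('wrist','w2'); go(.607,.097,.17,87)
cv2.imwrite('pics/w2c.png',cv2.resize(im[120:300,150:390],None,fx=3.3,fy=3.3,interpolation=cv2.INTER_CUBIC))
im,c=load('t1'); cv2.imwrite('pics/t1c.png',cv2.resize(im[120:300,230:410],None,fx=3.3,fy=3.3,interpolation=cv2.INTER_CUBIC))
E
```

```text
t: 1.55
position: [0.6011, 0.0982, 0.1711]
eef_rot: [-0.001, 0.021, 1.0, -0.0]
force: [0.4, -0.2, 0.1]
finger_gap: 0.699
gripper_force: 0.0
dp [-5.5 -0.4  1.9] rot [-0.01  0.01  0.49] ythNow 87.49 pos [0.6015 0.0976 0.1719] gap 0.698 t 1.6
```

View pics/w2c.png

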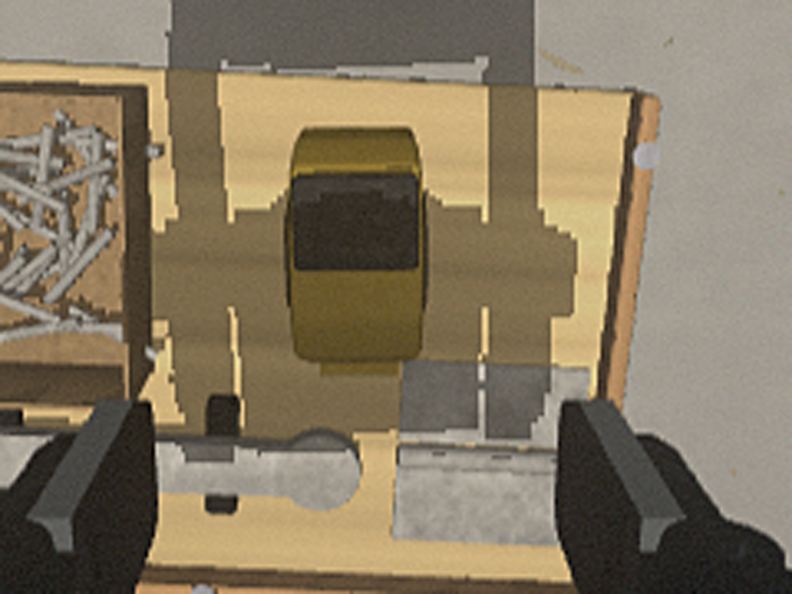

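View pics/t1c.png

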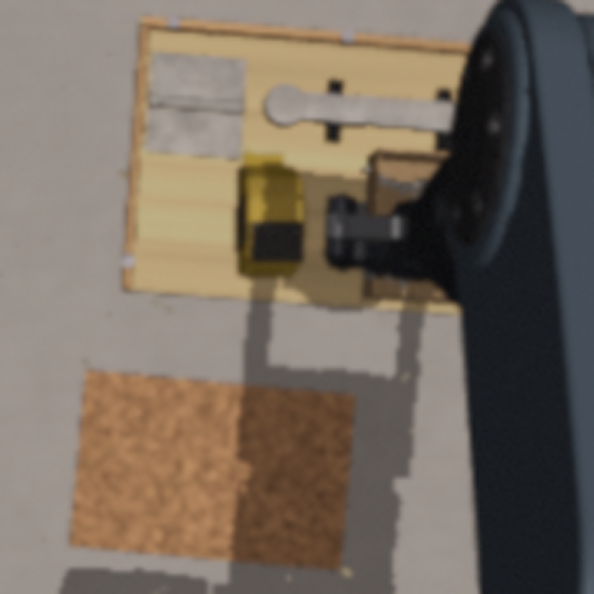

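```bash
python3 - <<'E'
from m import *
f('w2',[('label',[(291,172),(419,174),(418,270),(293,270)],.074),('nearface',[(300,128),(412,128)],.05),('far top',[(293,350),(421,352)],.06),('hook',[(320,372),(400,374)],.015),
('front',[(20,64),(600,88)],.009),('striptop',[(222,396)],.017),('stripfar',[(221,514)],.017),('lip',[(200,585),(460,593)],.021),('big tip',[(362,470)],.025),('shank',[(200,440),(200,494)],.025),('boxrim right',[(148,88),(150,340)],.044)],np.array([150,120]),3.3)
E
```

```text
label [[574.7, 84.3], [576.5, 115.0], [600.4, 114.1], [599.1, 83.3]] mean [587.7  99.2  74. ]
nearface [[567.3, 85.6], [568.5, 114.8]] mean [567.9 100.2  50. ]
far top [[625.0, 81.0], [627.0, 115.1]] mean [626.  98.  60.]
hook [[648.9, 85.4], [650.7, 110.7]] mean [649.8  98.   15. ]
front [[550.0, 1.1], [564.4, 173.4]] mean [557.2  87.2   9. ]
striptop [[654.9, 54.2]] mean [654.9  54.2  17. ]
stripfar [[696.2, 50.7]] mean [696.2  50.7  17. ]
lip [[719.7, 42.4], [726.3, 127.9]] mean [723.   85.1  21. ]
big tip [[678.4, 97.4]] mean [678.4  97.4  25. ]
shank [[666.1, 47.5], [684.6, 45.9]] mean [675.3  46.7  25. ]
boxrim right [[555.8, 45.6], [626.1, 39.4]] mean [590.9  42.5  44. ]
```

```bash
python3 -m crank '[{"dp":[-0.004,0.001,0.06],"rot":[0,0,0],"jaw":-0.4},{"dp":[-0.004,0.001,0.10],"rot":[0,0,0],"jaw":-0.4},{"dp":[-0.004,0.001,0.135],"rot":[0,0,0],"jaw":-0.4},{"dp":[-0.004,0.001,0.15],"rot":[0,0,0],"jaw":-0.4},{"dp":[-0.004,0.001,0.15],"rot":[0,0,0],"jaw":-0.4},{"dp":[-0.004,0.001,0.15],"rot":[0,0,0],"jaw":-0.4},{"dp":[-0.004,0.001,0.15],"rot":[0,0,0],"jaw":-0.4}]'
python3 -m crank '[{"dp":[0,0,0],"rot":[0,0,0],"jaw":0.0},{"dp":[0,0,0],"rot":[0,0,0],"jaw":0.4},{"dp":[0,0,0],"rot":[0,0,0],"jaw":0.4},{"dp":[0,0,0],"rot":[0,0,0],"jaw":0.4},{"dp":[0,0,0],"rot":[0,0,0],"jaw":0.4},{"dp":[0,0,0],"rot":[0,0,0],"jaw":0.4}]'
python3 -c "
from h import *
go(.458,.178,.090,87.5)"
```

```text
t: 2.18
position: [0.6077, 0.0974, 0.0238]
eef_rot: [0.002, 0.023, 1.0, -0.0]
force: [0.7, -0.2, 1.2]
finger_gap: 0.698
gripper_force: 0.0
t: 2.68
position: [0.6079, 0.0977, 0.0241]
eef_rot: [0.002, 0.023, 1.0, 0.0]
force: [-1.0, 0.5, 7.5]
finger_gap: 0.391
gripper_force: 60.5
dp [153.1  73.4 -66.6] rot [ 0.01  0.28 -0.1 ] ythNow 87.4 pos [0.6079 0.0977 0.0241] gap 0.391 t 2.68
```

```bash
python3 -m crank '[{"dp":[0,0,-0.03],"rot":[0,0,0],"jaw":0.4},{"dp":[0,0,-0.06],"rot":[0,0,0],"jaw":0.4},{"dp":[0.02,0.01,-0.075],"rot":[0,0,0],"jaw":0.4},{"dp":[0.055,0.027,-0.075],"rot":[0,0,0],"jaw":0.4},{"dp":[0.09,0.044,-0.075],"rot":[0,0,0],"jaw":0.4},{"dp":[0.125,0.06,-0.075],"rot":[0,0,0],"jaw":0.4},{"dp":[0.153,0.073,-0.06],"rot":[0,0,0],"jaw":0.4},{"dp":[0.153,0.073,-0.03],"rot":[0,0,0],"jaw":0.4},{"dp":[0.153,0.073,-0.01],"rot":[0,0,0],"jaw":0.4},{"dp":[0.153,0.073,-0.002],"rot":[0,0,0],"jaw":0.4}]'
python3 -c "
from h import *
go(.458,.178,.018,87.5)"
```

```text
t: 3.52
position: [0.4551, 0.1778, 0.0221]
eef_rot: [-0.001, 0.022, 1.0, -0.0]
force: [-0.5, -0.5, -2.2]
finger_gap: 0.391
gripper_force: 60.5
dp [-2.9  0.3  4.1] rot [-0.03 -0.13 -0.03] ythNow 87.47 pos [0.4551 0.1778 0.0221] gap 0.391 t 3.52
```

```bash
python3 -m crank '[{"dp":[0,0,0.003],"rot":[0,0,0],"jaw":0.4},{"dp":[0,0,0.005],"rot":[0,0,0],"jaw":0.4},{"dp":[0,0,0.005],"rot":[0,0,0],"jaw":0.4},{"dp":[0,0,0.005],"rot":[0,0,0],"jaw":0.4}]'
```

```text
t: 3.85
position: [0.4576, 0.1774, 0.0191]
eef_rot: [0.001, 0.023, 1.0, 0.0]
force: [-0.7, -0.0, -1.9]
finger_gap: 0.392
gripper_force: 60.5
```

```bash
python3 -m crank '[{"dp":[0,0,0.001],"rot":[0,0,0],"jaw":0.4},{"dp":[0,0,0.001],"rot":[0,0,0],"jaw":-0.4},{"dp":[0,0,0.001],"rot":[0,0,0],"jaw":-0.4},{"dp":[0,0,0.001],"rot":[0,0,0],"jaw":-0.4},{"dp":[0,0,0.001],"rot":[0,0,0],"jaw":-0.4},{"dp":[0,0,-0.03],"rot":[0,0,0],"jaw":-0.4},{"dp":[0,0,-0.07],"rot":[0,0,0],"jaw":-0.4},{"dp":[0,0,-0.11],"rot":[0,0,0],"jaw":-0.4},{"dp":[0,0,-0.15],"rot":[0,0,0],"jaw":-0.4}]'
python3 - <<'E'
from h import *
go(.595,.006,.17,85); 
E
```

```text
t: 4.6
position: [0.4558, 0.1774, 0.1697]
eef_rot: [-0.001, 0.023, 1.0, -0.0]
force: [1.7, -0.3, -0.5]
finger_gap: 0.698
gripper_force: 0.0
dp [-146.8 -164.9   -0.5] rot [-0.02 -0.09  2.4 ] ythNow 87.4 pos [0.4558 0.1774 0.1697] gap 0.698 t 4.6
```

```bash
python3 -m crank '[{"dp":[-0.147,-0.165,0],"rot":[0,0,2.4],"jaw":-1},{"dp":[-0.147,-0.165,0],"rot":[0,0,2.4],"jaw":-1},{"dp":[-0.147,-0.165,0],"rot":[0,0,2.4],"jaw":-1},{"dp":[-0.147,-0.165,0],"rot":[0,0,2.4],"jaw":-1},{"dp":[-0.147,-0.165,0],"rot":[0,0,2.4],"jaw":-1},{"dp":[-0.147,-0.165,0],"rot":[0,0,2.4],"jaw":-1},{"dp":[-0.147,-0.165,0],"rot":[0,0,2.4],"jaw":-1},{"dp":[-0.147,-0.165,0],"rot":[0,0,2.4],"jaw":-1}]'
python3 - <<'E'
from h import *
im,c=shot('wrist','w3'); go(.595,.006,.17,85)
cv2.imwrite('pics/w3c.png',cv2.resize(im[120:300,140:380],None,fx=3.3,fy=3.3,interpolation=cv2.INTER_CUBIC))
E
```

```text
t: 5.27
position: [0.5952, 0.0059, 0.1678]
eef_rot: [-0.001, 0.044, 0.999, 0.0]
force: [0.4, 0.1, -0.4]
finger_gap: 1.0
gripper_force: 0.0
dp [-0.8 -0.8 -2.2] rot [ 0.04 -0.16 -0.  ] ythNow 85.0 pos [0.5943 0.0069 0.1678] gap 0.998 t 5.32
```

View pics/w3c.png

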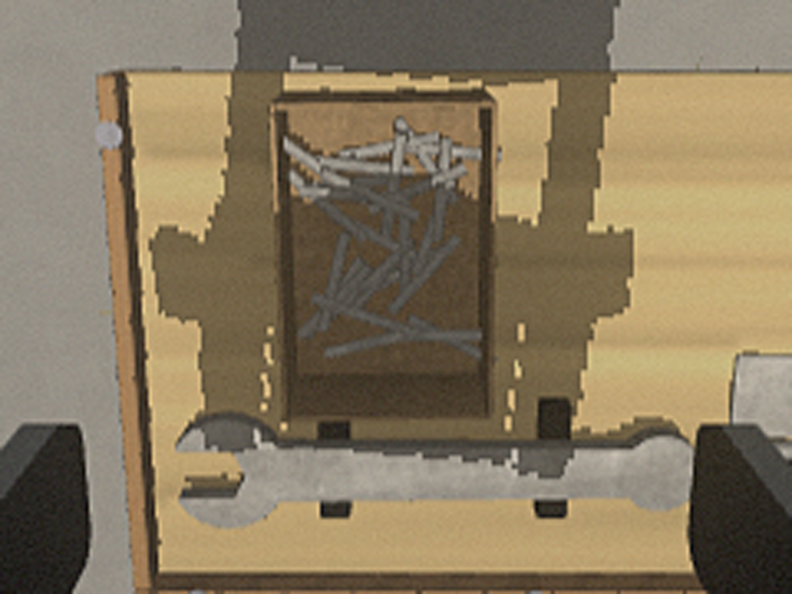

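```bash
python3 - <<'E'
from m import *
f('w3',[('box',[(273,102),(496,102),(491,416),(281,416)],.044),('base',[(277,93),(493,93)],.009),('lip',[(150,592),(690,592)],.021),
('big ends',[(178,487),(695,475)],.025),('shankL',[(300,443),(300,499)],.025),('shankR',[(610,445),(610,499)],.025),('stripL',[(335,420),(335,518)],.017),('stripR',[(553,398),(553,518)],.017)],np.array([140,120]),3.3)
E
```

```text
box [[552.8, -20.3], [558.0, 38.0], [646.7, 31.2], [641.4, -28.5]] mean [599.7   5.1  44. ]
base [[553.6, -23.0], [559.3, 40.7]] mean [556.4   8.8   9. ]
lip [[709.0, -81.7], [724.5, 93.7]] mean [716.7   6.   21. ]
big ends [[670.4, -66.1], [680.5, 94.5]] mean [675.4  14.2  25. ]
shankL [[658.9, -26.6], [677.8, -28.7]] mean [668.4 -27.6  25. ]
shankR [[668.0, 68.5], [686.4, 68.0]] mean [677.2  68.2  25. ]
stripL [[655.7, -15.8], [689.8, -19.3]] mean [672.8 -17.6  17. ]
stripR [[654.3, 52.8], [696.0, 50.9]] mean [675.2  51.9  17. ]
```

```bash
python3 -m crank '[{"dp":[-0.006,-0.0015,0.05],"rot":[0,0,0],"jaw":-1},{"dp":[-0.006,-0.0015,0.09],"rot":[0,0,0],"jaw":-1},{"dp":[-0.006,-0.0015,0.12],"rot":[0,0,0],"jaw":-1},{"dp":[-0.006,-0.0015,0.14],"rot":[0,0,0],"jaw":-1},{"dp":[-0.006,-0.0015,0.145],"rot":[0,0,0],"jaw":-1},{"dp":[-0.006,-0.0015,0.145],"rot":[0,0,0],"jaw":-1},{"dp":[-0.006,-0.0015,0.145],"rot":[0,0,0],"jaw":-1}]'
python3 -m crank '[{"dp":[0,0,0],"rot":[0,0,0],"jaw":-0.6},{"dp":[0,0,0],"rot":[0,0,0],"jaw":-0.3},{"dp":[0,0,0],"rot":[0,0,0],"jaw":0},{"dp":[0,0,0],"rot":[0,0,0],"jaw":0},{"dp":[0,0,0],"rot":[0,0,0],"jaw":0},{"dp":[0,0,0],"rot":[0,0,0],"jaw":0}]'
python3 -c "
from h import *
go(.448,.088,.090,85)"
```

```text
t: 5.9
position: [0.6018, 0.0051, 0.0243]
eef_rot: [0.0, 0.043, 0.999, 0.0]
force: [1.2, 1.3, 0.5]
finger_gap: 0.999
gripper_force: 0.0
t: 6.4
position: [0.6032, 0.0041, 0.0257]
eef_rot: [0.002, 0.044, 0.999, -0.0]
force: [-0.7, 1.6, 6.8]
finger_gap: 0.691
gripper_force: 66.6
dp [161.7  70.1 -64.9] rot [0.   0.23 0.01] ythNow 85.01 pos [0.6032 0.0041 0.0257] gap 0.691 t 6.4
```

```bash
python3 -m crank '[{"dp":[0,0,-0.03],"rot":[0,0,0],"jaw":0},{"dp":[0,0,-0.06],"rot":[0,0,0],"jaw":0},{"dp":[0.025,0.01,-0.07],"rot":[0,0,0],"jaw":0},{"dp":[0.06,0.026,-0.07],"rot":[0,0,0],"jaw":0},{"dp":[0.095,0.042,-0.07],"rot":[0,0,0],"jaw":0},{"dp":[0.13,0.057,-0.07],"rot":[0,0,0],"jaw":0},{"dp":[0.161,0.07,-0.06],"rot":[0,0,0],"jaw":0},{"dp":[0.161,0.07,-0.03],"rot":[0,0,0],"jaw":0},{"dp":[0.161,0.07,-0.01],"rot":[0,0,0],"jaw":0},{"dp":[0.161,0.07,0.0],"rot":[0,0,0],"jaw":0}]'
python3 -m crank '[{"dp":[0,0,0.002],"rot":[0,0,0],"jaw":0},{"dp":[0,0,0.005],"rot":[0,0,0],"jaw":0},{"dp":[0,0,0.005],"rot":[0,0,0],"jaw":0},{"dp":[0,0,0.005],"rot":[0,0,0],"jaw":0}]'
```

```text
t: 7.23
position: [0.4468, 0.0881, 0.0226]
eef_rot: [-0.0, 0.043, 0.999, -0.0]
force: [-0.4, -0.2, -1.1]
finger_gap: 0.691
gripper_force: 65.9
t: 7.57
position: [0.4479, 0.0876, 0.0197]
eef_rot: [0.001, 0.044, 0.999, 0.0]
force: [-1.6, 1.5, 5.6]
finger_gap: 0.687
gripper_force: 66.7
```

```bash
python3 -m crank '[{"dp":[0,0,-0.001],"rot":[0,0,0],"jaw":-0.8},{"dp":[0,0,-0.001],"rot":[0,0,0],"jaw":-0.9},{"dp":[0,0,-0.001],"rot":[0,0,0],"jaw":-1},{"dp":[0,0,-0.001],"rot":[0,0,0],"jaw":-1},{"dp":[0,0,-0.03],"rot":[0,0,0],"jaw":-1},{"dp":[0,0,-0.07],"rot":[0,0,0],"jaw":-1},{"dp":[0,0,-0.11],"rot":[0,0,0],"jaw":-1},{"dp":[0,0,-0.15],"rot":[0,0,0],"jaw":-1}]'
python3 - <<'E'
from h import *
go(.672,.015,.16,-5); 
E
```

```text
t: 8.23
position: [0.4468, 0.0877, 0.1695]
eef_rot: [-0.001, 0.044, 0.999, -0.0]
force: [1.1, 0.3, -0.4]
finger_gap: 0.998
gripper_force: 0.0
dp [-230.7  -52.8    9.1] rot [-9.000e-02 -8.000e-02  8.999e+01] ythNow 84.99 pos [0.4468 0.0877 0.1695] gap 0.998 t 8.23
```

```bash
python3 -m crank '[{"dp":[-0.23,-0.053,0.0],"rot":[0,0,90],"jaw":0},{"dp":[-0.23,-0.053,0],"rot":[0,0,90],"jaw":0},{"dp":[-0.23,-0.053,0],"rot":[0,0,90],"jaw":0},{"dp":[-0.23,-0.053,0],"rot":[0,0,90],"jaw":0},{"dp":[-0.23,-0.053,0],"rot":[0,0,90],"jaw":0},{"dp":[-0.23,-0.053,0],"rot":[0,0,90],"jaw":0},{"dp":[-0.23,-0.053,0],"rot":[0,0,90],"jaw":0},{"dp":[-0.23,-0.053,0],"rot":[0,0,90],"jaw":0},{"dp":[-0.23,-0.053,0],"rot":[0,0,90],"jaw":0},{"dp":[-0.23,-0.053,0],"rot":[0,0,90],"jaw":0}]'
python3 - <<'E'
from h import *
go(.672,.015,.16,-5.2); 
E
```

```text
t: 9.07
position: [0.6717, 0.0148, 0.1675]
eef_rot: [-0.001, 0.622, 0.783, -0.0]
force: [0.4, 0.3, -0.1]
finger_gap: 0.505
gripper_force: 0.0
dp [0.1 0.4 7.5] rot [-0.08 -0.02 18.21] ythNow 13.01 pos [0.6717 0.0148 0.1675] gap 0.505 t 9.07
```

```bash
python3 -m crank '[{"dp":[0,0,0],"rot":[0,0,18.2],"jaw":0},{"dp":[0,0,0],"rot":[0,0,18.2],"jaw":0},{"dp":[0,0,0],"rot":[0,0,18.2],"jaw":0},{"dp":[0,0,0],"rot":[0,0,18.2],"jaw":0}]'
python3 - <<'E'
from h import *
im,c=shot('wrist','w4'); go(.672,.015,.16,-5.2)
cv2.imwrite('pics/w4c.png',cv2.resize(im,(800,600),interpolation=cv2.INTER_CUBIC))
E
```

```text
t: 9.4
position: [0.6716, 0.0149, 0.1678]
eef_rot: [-0.0, 0.737, 0.676, -0.0]
force: [1.5, 0.0, -0.3]
finger_gap: 0.501
gripper_force: 0.0
dp [0.1 0.3 7.9] rot [-0.05 -0.    0.47] ythNow -4.73 pos [0.6717 0.0149 0.1679] gap 0.506 t 9.45
```

View pics/w4c.png

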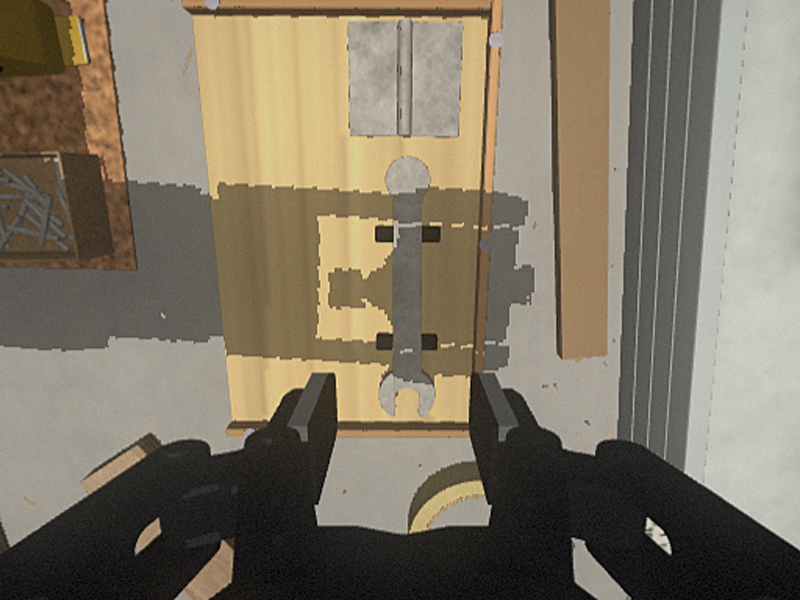

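```bash
python3 - <<'E'
from m import *
f('w4',[('ends',[(408,155),(407,417)],.025),('heads',[(408,178),(407.5,397)],.025),('strips',[(408,234),(406.5,342)],.017),('stripends up',[(375.5,234),(440.5,234)],.017),('stripends lo',[(375.5,342),(437.5,342)],.017),('lip',[(495,60),(477,350)],.021),('hinge',[(348,23),(461,26),(459,137),(350,134)],.017)],0,800/512)
im,c=load('w4'); g=im.astype(int)
for r in (160,175,190,205):
    row=g[r,225:300]; sat=row.max(1)-row.min(1); print(r,''.join('#' if s<30 else '.' for s in sat), row[10:60:6].tolist() if r==190 else '')
E
```

```text
ends [[680.6, 96.7], [666.5, -66.8]] mean [673.5  15.   25. ]
heads [[679.5, 84.2], [668.0, -52.5]] mean [673.8  15.8  25. ]
strips [[676.9, 51.5], [670.3, -17.5]] mean [673.6  17.   17. ]
stripends up [[657.2, 53.2], [696.7, 49.9]] mean [676.9  51.5  17. ]
stripends lo [[650.3, -15.8], [690.3, -19.2]] mean [670.3 -17.5  17. ]
lip [[732.2, 142.3], [715.0, -25.4]] mean [723.6  58.5  21. ]
hinge [[653.6, 168.3], [715.0, 161.5], [710.9, 104.5], [648.2, 111.5]] mean [681.9 136.4  17. ]
160 ...........................##################.............................. 
175 ..........................###################.............................. 
190 ..........................###################.............................. [[77, 112, 131], [76, 110, 127], [79, 111, 129], [82, 92, 99], [87, 96, 101], [95, 102, 108], [74, 109, 123], [77, 110, 123], [68, 102, 118]]
205 ...........................##################..............................
```

```bash
python3 -m crank '[{"dp":[0.0005,0.0018,0.05],"rot":[0,0,0.2],"jaw":0},{"dp":[0.0005,0.0018,0.09],"rot":[0,0,0.2],"jaw":0},{"dp":[0.0005,0.0018,0.125],"rot":[0,0,0.2],"jaw":0},{"dp":[0.0005,0.0018,0.145],"rot":[0,0,0.2],"jaw":0},{"dp":[0.0005,0.0018,0.151],"rot":[0,0,0.2],"jaw":0},{"dp":[0.0005,0.0018,0.151],"rot":[0,0,0.2],"jaw":0},{"dp":[0.0005,0.0018,0.151],"rot":[0,0,0.2],"jaw":0}]'
python3 -m crank '[{"dp":[0,0,0],"rot":[0,0,0],"jaw":0.3},{"dp":[0,0,0],"rot":[0,0,0],"jaw":0.6},{"dp":[0,0,0],"rot":[0,0,0],"jaw":0.8},{"dp":[0,0,0],"rot":[0,0,0],"jaw":0.8},{"dp":[0,0,0],"rot":[0,0,0],"jaw":0.8},{"dp":[0,0,0],"rot":[0,0,0],"jaw":0.8}]'
python3 -c "
from h import *
go(.56,.30,.12,4)"
```

```text
t: 10.03
position: [0.6748, 0.0151, 0.0182]
eef_rot: [0.001, 0.737, 0.676, 0.001]
force: [-0.7, -0.2, 0.9]
finger_gap: 0.497
gripper_force: 0.0
t: 10.53
position: [0.6753, 0.0151, 0.02]
eef_rot: [0.002, 0.737, 0.676, 0.001]
force: [-1.7, -0.6, 6.9]
finger_gap: 0.175
gripper_force: 58.8
dp [ 273.7 -139.3 -100.6] rot [ 0.23  0.03 -9.  ] ythNow -5.0 pos [0.6753 0.0151 0.02  ] gap 0.175 t 10.53
```

```bash
python3 -m crank '[{"dp":[0,0,0],"rot":[0,0,0],"jaw":0.2},{"dp":[0,0,0],"rot":[0,0,0],"jaw":0},{"dp":[0,0,0],"rot":[0,0,0],"jaw":0},{"dp":[0,0,0.003],"rot":[0,0,0],"jaw":0},{"dp":[0,0,0.006],"rot":[0,0,0],"jaw":0},{"dp":[0,0,0.006],"rot":[0,0,0],"jaw":0.3},{"dp":[0,0,0.006],"rot":[0,0,0],"jaw":0.6},{"dp":[0,0,0.006],"rot":[0,0,0],"jaw":0.8},{"dp":[0,0,0.006],"rot":[0,0,0],"jaw":0.8},{"dp":[0,0,0.006],"rot":[0,0,0],"jaw":0.8}]'
python3 -c "
from h import *
go(.56,.30,.12,4)"
```

```text
t: 11.37
position: [0.6736, 0.0153, 0.011]
eef_rot: [-0.0, 0.737, 0.676, -0.0]
force: [0.0, -0.3, -2.1]
finger_gap: 0.194
gripper_force: 58.6
dp [ 273.7 -138.1 -109. ] rot [-0.03 -0.   -9.01] ythNow -5.01 pos [0.6736 0.0153 0.011 ] gap 0.194 t 11.37
```

```bash
python3 -m crank '[{"dp":[0,0,-0.02],"rot":[0,0,0],"jaw":0.8},{"dp":[0,0,-0.05],"rot":[0,0,0],"jaw":0.8},{"dp":[0,0,-0.08],"rot":[0,0,0],"jaw":0.8},{"dp":[0.03,-0.02,-0.11],"rot":[0,0,0],"jaw":0.8},{"dp":[0.06,-0.04,-0.14],"rot":[0,0,-3],"jaw":0.8},{"dp":[0.09,-0.06,-0.14],"rot":[0,0,-5],"jaw":0.8},{"dp":[0.12,-0.08,-0.14],"rot":[0,0,-8],"jaw":0.8},{"dp":[0.15,-0.10,-0.14],"rot":[0,0,-8],"jaw":0.8},{"dp":[0.18,-0.12,-0.14],"rot":[0,0,-8],"jaw":0.8},{"dp":[0.21,-0.14,-0.14],"rot":[0,0,-8],"jaw":0.8}]'
python3 -c "
from h import *
go(.51,.30,.15,3.3)"
```

```text
t: 12.2
position: [0.5511, 0.238, 0.1512]
eef_rot: [-0.0, 0.689, 0.725, -0.0]
force: [0.5, 0.1, -2.3]
finger_gap: 0.189
gripper_force: 59.1
dp [ 64.1 -37.8   1.2] rot [-0.05  0.   -0.33] ythNow 2.97 pos [0.5511 0.238  0.1512] gap 0.189 t 12.2
```

```bash
python3 -m crank '[{"dp":[0.032,-0.019,0],"rot":[0,0,0],"jaw":0.8},{"dp":[0.064,-0.038,0],"rot":[0,0,-0.3],"jaw":0.8},{"dp":[0.064,-0.038,0],"rot":[0,0,-0.3],"jaw":0.8},{"dp":[0.064,-0.038,0],"rot":[0,0,-0.3],"jaw":0.8}]'
python3 - <<'E'
from h import *
im,c=shot('wrist','w5'); go(.51,.30,.15,3.3)
cv2.imwrite('pics/w5c.png',cv2.resize(im,(800,600),interpolation=cv2.INTER_CUBIC))
E
```

```text
t: 12.53
position: [0.5092, 0.3003, 0.151]
eef_rot: [-0.0, 0.685, 0.729, -0.001]
force: [0.0, -0.2, -3.2]
finger_gap: 0.185
gripper_force: 59.1
dp [ 0.8 -0.6  1.1] rot [-0.02  0.04  0.12] ythNow 3.42 pos [0.5107 0.2992 0.1511] gap 0.189 t 12.58
```

View pics/w5c.png

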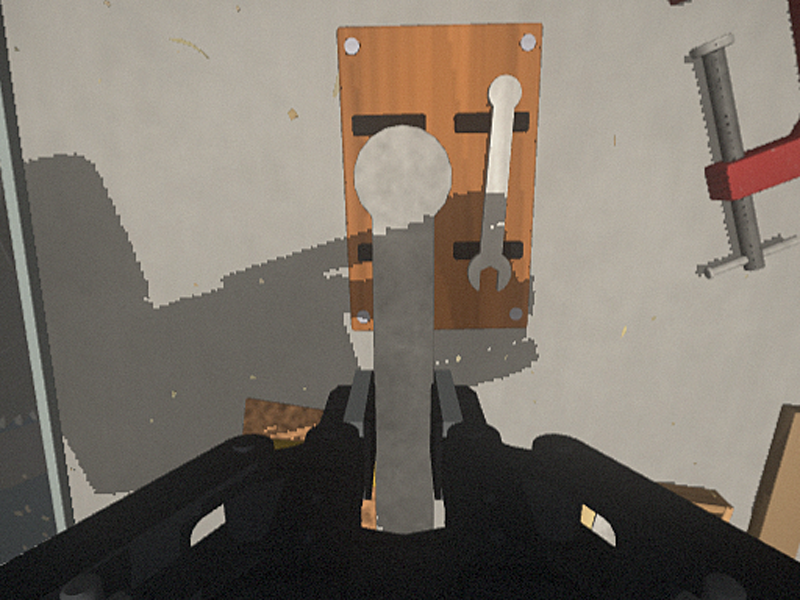

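```bash
python3 - <<'E'
from m import *
f('w5',[('board',[(337,27),(543,23),(526,329),(352,331)],.009),('strips far',[(491.5,122.5),(488.5,250)],.017),('near up',[(352,125),(426,124)],.017),('near lo left',[(358,251.5)],.017),('small ends',[(505.5,74),(490,291)],.023),('small heads',[(505,91),(490,268)],.023)],0,800/512)
im,c=load('w5'); s=ctrl.state(); p=s['position'].copy()
for z in (.026,.022,.018,.014,.006):
  print(z,w2pix(c,[p+[0,0,z]])*800/512, end=' ')
  w=pix2w(c,np.array([(403,125),(403,172),(404,300),(408,500)])*512/800,p[2]+z); print((w[:,:2]*1e3).round(1).tolist())
E
```

```text
board [[464.2, 444.7], [573.0, 453.3], [586.2, 284.3], [478.0, 276.2]] mean [525.3 364.6   9. ]
strips far [[550.0, 401.6], [556.0, 332.9]] mean [553.  367.3  17. ]
near up [[474.7, 395.7], [514.7, 398.7]] mean [494.7 397.2  17. ]
near lo left [[480.5, 327.3]] mean [480.5 327.3  17. ]
small ends [[553.6, 424.6], [558.3, 310.0]] mean [556.  367.3  23. ]
small heads [[554.3, 416.6], [556.8, 323.4]] mean [555.6 370.   23. ]
0.026 [[410.0043819  442.55729802]] [[503.7, 380.3], [504.3, 370.1], [506.5, 339.3], [511.3, 280.9]]
0.022 [[409.82975628 435.10310456]] [[503.6, 380.8], [504.3, 370.1], [506.5, 338.3], [511.5, 278.0]]
0.018 [[409.66482377 428.0628559 ]] [[503.6, 381.2], [504.3, 370.2], [506.6, 337.3], [511.8, 275.0]]
0.014 [[409.50879949 421.40301983]] [[503.6, 381.6], [504.3, 370.3], [506.7, 336.3], [512.0, 272.0]]
0.006 [[409.22073792 409.10762976]] [[503.5, 382.5], [504.2, 370.4], [506.8, 334.4], [512.4, 266.1]]
```

```bash
python3 -m crank '[{"dp":[0.032,-0.005,0.01],"rot":[0,0,-0.3],"jaw":0.8},{"dp":[0.064,-0.0093,0.03],"rot":[0,0,-0.3],"jaw":0.8},{"dp":[0.064,-0.0093,0.06],"rot":[0,0,-0.3],"jaw":0.8},{"dp":[0.064,-0.0093,0.09],"rot":[0,0,-0.3],"jaw":0.8},{"dp":[0.064,-0.0093,0.115],"rot":[0,0,-0.3],"jaw":0.8},{"dp":[0.064,-0.0093,0.13],"rot":[0,0,-0.3],"jaw":0.8},{"dp":[0.064,-0.0093,0.135],"rot":[0,0,-0.3],"jaw":0.8},{"dp":[0.064,-0.0093,0.135],"rot":[0,0,-0.3],"jaw":0.8},{"dp":[0.064,-0.0093,0.135],"rot":[0,0,-0.3],"jaw":0.8}]'
python3 - <<'E'
from h import *
go(.4976,.3623,.0115,3.7)
E
```

```text
t: 13.33
position: [0.4998, 0.3614, 0.0167]
eef_rot: [0.0, 0.685, 0.728, 0.0]
force: [-0.5, 0.2, -2.3]
finger_gap: 0.189
gripper_force: 59.1
dp [ 1.  -2.1  5.2] rot [ 0.06 -0.02 -0.2 ] ythNow 3.5 pos [0.4998 0.3614 0.0167] gap 0.189 t 13.33
```

```bash
python3 -m crank '[{"dp":[0.001,-0.002,0.001],"rot":[0,0,-0.2],"jaw":0.8},{"dp":[0.001,-0.002,0.003],"rot":[0,0,-0.2],"jaw":0.8},{"dp":[0.001,-0.002,0.005],"rot":[0,0,-0.2],"jaw":0.8},{"dp":[0.001,-0.002,0.005],"rot":[0,0,-0.2],"jaw":0.8},{"dp":[0.001,-0.002,0.005],"rot":[0,0,-0.2],"jaw":0.8}]'
python3 - <<'E'
from h import *
go(.4976,.3623,.0115,3.7)
E
```

```text
t: 13.75
position: [0.4965, 0.363, 0.0117]
eef_rot: [0.0, 0.683, 0.73, 0.0]
force: [0.1, -0.5, -2.0]
finger_gap: 0.19
gripper_force: 59.1
dp [-0.8  1.1  0.2] rot [ 0.03 -0.01  0.1 ] ythNow 3.8 pos [0.4965 0.363  0.0117] gap 0.19 t 13.75
```

```bash
python3 -m crank '[{"dp":[0,0.0005,0.001],"rot":[0,0,0],"jaw":0.8},{"dp":[0,0.0005,0.001],"rot":[0,0,0],"jaw":0.4},{"dp":[0,0.0005,0.001],"rot":[0,0,0],"jaw":0},{"dp":[0,0.0005,0.001],"rot":[0,0,0],"jaw":0},{"dp":[0,0.0005,-0.02],"rot":[0,0,0],"jaw":0},{"dp":[0,0.0005,-0.06],"rot":[0,0,0],"jaw":0},{"dp":[0,0.02,-0.1],"rot":[0,0,0],"jaw":0},{"dp":[-0.03,0.04,-0.14],"rot":[0,0,0],"jaw":0},{"dp":[-0.06,0.04,-0.14],"rot":[0,0,0],"jaw":0},{"dp":[-0.06,0.04,-0.14],"rot":[0,0,0],"jaw":0}]'
python3 - <<'E'
from h import *
im,c=shot('wrist','w6'); go(.55,.36,.15,2)
cv2.imwrite('pics/w6c.png',cv2.resize(im[0:250,130:380],None,fx=2.4,fy=2.4,interpolation=cv2.INTER_CUBIC))
E
```

```text
t: 14.58
position: [0.5451, 0.3018, 0.1559]
eef_rot: [0.003, 0.685, 0.729, 0.003]
force: [0.9, -1.7, 0.1]
finger_gap: 0.496
gripper_force: 0.0
dp [56.  10.8  3.9] rot [ 0.27 -0.04  1.55] ythNow 3.55 pos [0.5427 0.3035 0.1538] gap 0.501 t 14.63
```

View pics/w6c.png

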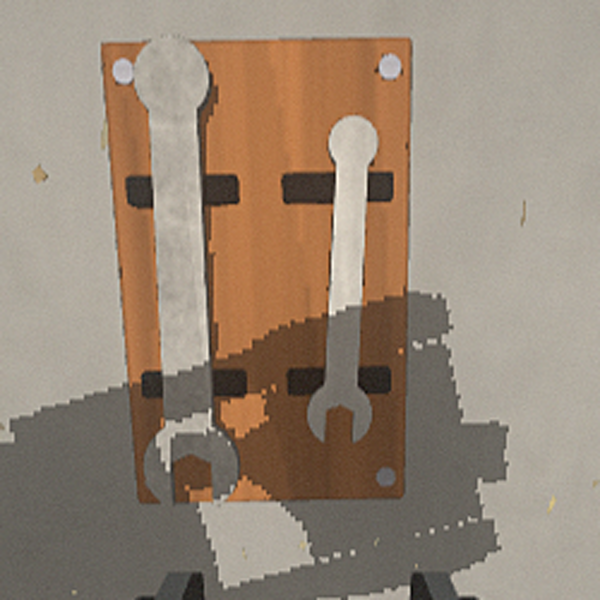

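```bash
python3 - <<'E'
from m import *
f('w6',[('big ends',[(170,35),(192,504)],.025),('big heads',[(171,75),(191,465)],.025),('bigshank',[(176.5,150),(186,350)],.025),('near strips',[(182.5,189),(194,383)],.017),('far strips',[(337.5,187),(339,381)],.017),('small ends',[(353.5,115),(339,448)],.023),('small heads',[(353,142),(339.5,412)],.023),('smallshank',[(349.5,220),(344.5,340)],.023)],np.array([130,0]),2.4)
E
```

```text
big ends [[491.2, 444.2], [502.0, 282.3]] mean [496.6 363.3  25. ]
big heads [[491.7, 432.3], [501.3, 297.9]] mean [496.5 365.1  25. ]
bigshank [[493.9, 409.2], [498.5, 341.5]] mean [496.2 375.3  25. ]
near strips [[495.0, 397.6], [500.7, 328.3]] mean [497.8 363.   17. ]
far strips [[550.4, 401.8], [556.1, 332.5]] mean [553.2 367.2  17. ]
small ends [[553.9, 424.5], [557.7, 307.6]] mean [555.8 366.   23. ]
small heads [[554.4, 416.0], [556.8, 321.6]] mean [555.6 368.8  23. ]
smallshank [[555.2, 390.5], [556.6, 348.6]] mean [555.9 369.5  23. ]
```

```bash
python3 -m crank '[{"dp":[0.032,0.009,0.01],"rot":[0,0,1.7],"jaw":0},{"dp":[0.0626,0.017,0.03],"rot":[0,0,1.7],"jaw":0},{"dp":[0.0626,0.017,0.06],"rot":[0,0,1.7],"jaw":0},{"dp":[0.0626,0.017,0.09],"rot":[0,0,1.7],"jaw":0},{"dp":[0.0626,0.017,0.12],"rot":[0,0,1.7],"jaw":0},{"dp":[0.0626,0.017,0.135],"rot":[0,0,1.7],"jaw":0},{"dp":[0.0626,0.017,0.137],"rot":[0,0,1.7],"jaw":0},{"dp":[0.0626,0.017,0.137],"rot":[0,0,1.7],"jaw":0},{"dp":[0.0626,0.017,0.137],"rot":[0,0,1.7],"jaw":0}]'
python3 - <<'E'
from h import *
go(.5558,.367,.011,1.8)
E
```

```text
t: 15.38
position: [0.5539, 0.3699, 0.0154]
eef_rot: [0.0, 0.694, 0.72, 0.001]
force: [0.1, -0.3, 0.5]
finger_gap: 0.507
gripper_force: 0.0
dp [-2.9  1.8  4.4] rot [ 0.11 -0.05  0.29] ythNow 2.09 pos [0.5539 0.3699 0.0154] gap 0.507 t 15.38
```

```bash
python3 -m crank '[{"dp":[-0.0025,0.002,0.003],"rot":[0,0,0.2],"jaw":0},{"dp":[-0.0025,0.002,0.005],"rot":[0,0,0.2],"jaw":0},{"dp":[-0.0025,0.002,0.005],"rot":[0,0,0.2],"jaw":0},{"dp":[-0.0025,0.002,0.005],"rot":[0,0,0.2],"jaw":0.3},{"dp":[-0.0025,0.002,0.005],"rot":[0,0,0.2],"jaw":0.6},{"dp":[-0.0025,0.002,0.005],"rot":[0,0,0.2],"jaw":0.85},{"dp":[-0.0025,0.002,0.005],"rot":[0,0,0.2],"jaw":0.85},{"dp":[-0.0025,0.002,0.005],"rot":[0,0,0.2],"jaw":0.85},{"dp":[-0.0025,0.002,0.005],"rot":[0,0,0.2],"jaw":0.85}]'
python3 - <<'E'
from h import *
go(.5558,.367,.011,1.8); go(.6735,.0165,.12,-7)
E
```

```text
t: 16.13
position: [0.5556, 0.3669, 0.0101]
eef_rot: [0.0, 0.695, 0.719, 0.0]
force: [-0.9, -1.0, 5.3]
finger_gap: 0.139
gripper_force: 58.8
dp [ 0.   0.2 -0.9] rot [ 0.05 -0.01  0.09] ythNow 1.89 pos [0.5556 0.3669 0.0101] gap 0.139 t 16.13
dp [-354.1  106.4 -109.9] rot [ 0.05 -0.02  8.89] ythNow 1.89 pos [0.5556 0.3669 0.0101] gap 0.139 t 16.13
```

```bash
python3 -m crank '[{"dp":[0,0,-0.02],"rot":[0,0,0],"jaw":0.85},{"dp":[0,0,-0.05],"rot":[0,0,0],"jaw":0.85},{"dp":[-0.01,0.003,-0.085],"rot":[0,0,0],"jaw":0.85},{"dp":[-0.045,0.014,-0.11],"rot":[0,0,1],"jaw":0.85},{"dp":[-0.08,0.024,-0.11],"rot":[0,0,2],"jaw":0.85},{"dp":[-0.115,0.035,-0.11],"rot":[0,0,3],"jaw":0.85},{"dp":[-0.15,0.045,-0.11],"rot":[0,0,4],"jaw":0.85},{"dp":[-0.185,0.056,-0.11],"rot":[0,0,5],"jaw":0.85},{"dp":[-0.22,0.066,-0.11],"rot":[0,0,6],"jaw":0.85},{"dp":[-0.255,0.077,-0.11],"rot":[0,0,7.2],"jaw":0.85}]'
python3 - <<'E'
from h import *
go(.6735,.017,.12,-5.4)
E
```

```text
t: 16.97
position: [0.6401, 0.1129, 0.1185]
eef_rot: [-0.001, 0.739, 0.673, -0.001]
force: [0.6, 0.2, -0.4]
finger_gap: 0.135
gripper_force: 58.9
dp [-92.4  42.2  -1.5] rot [-0.1   0.    0.04] ythNow -5.36 pos [0.6401 0.1129 0.1185] gap 0.135 t 16.97
```

```bash
python3 -m crank '[{"dp":[-0.035,0.016,0],"rot":[0,0,0],"jaw":0.85},{"dp":[-0.07,0.032,0],"rot":[0,0,0],"jaw":0.85},{"dp":[-0.09,0.041,0],"rot":[0,0,0],"jaw":0.85},{"dp":[-0.09,0.041,0.02],"rot":[0,0,0],"jaw":0.85},{"dp":[-0.09,0.041,0.05],"rot":[0,0,0],"jaw":0.85},{"dp":[-0.09,0.041,0.07],"rot":[0,0,0],"jaw":0.85},{"dp":[-0.09,0.041,0.075],"rot":[0,0,0],"jaw":0.85},{"dp":[-0.09,0.041,0.075],"rot":[0,0,0],"jaw":0.85}]'
python3 - <<'E'
from h import *
go(.6735,.017,.011,-5.4)
E
```

```text
t: 17.63
position: [0.6709, 0.0213, 0.0416]
eef_rot: [-0.002, 0.739, 0.674, -0.002]
force: [-0.5, 1.3, -0.7]
finger_gap: 0.137
gripper_force: 58.9
dp [-4.1  3.1 30.6] rot [-0.33 -0.02  0.08] ythNow -5.32 pos [0.6709 0.0213 0.0416] gap 0.137 t 17.63
```

```bash
python3 -m crank '[{"dp":[-0.004,0.003,0.01],"rot":[0,0,0],"jaw":0.85},{"dp":[-0.004,0.003,0.02],"rot":[0,0,0],"jaw":0.85},{"dp":[-0.004,0.003,0.026],"rot":[0,0,0],"jaw":0.85},{"dp":[-0.004,0.003,0.028],"rot":[0,0,0],"jaw":0.85},{"dp":[-0.004,0.003,0.028],"rot":[0,0,0],"jaw":0.85},{"dp":[-0.004,0.003,0.028],"rot":[0,0,0],"jaw":0.85}]'
python3 - <<'E'
from h import *
go(.6735,.017,.011,-5.4)
E
```

```text
t: 18.13
position: [0.6758, 0.0169, 0.0166]
eef_rot: [0.0, 0.739, 0.674, 0.0]
force: [-0.9, 0.6, -1.1]
finger_gap: 0.135
gripper_force: 58.9
dp [-0.2 -2.3  5.6] rot [ 0.02 -0.    0.09] ythNow -5.31 pos [0.6758 0.0169 0.0166] gap 0.135 t 18.13
```

```bash
python3 -m crank '[{"dp":[0,-0.0015,0.002],"rot":[0,0,0.1],"jaw":0.85},{"dp":[0,-0.0015,0.005],"rot":[0,0,0.1],"jaw":0.85},{"dp":[0,-0.0015,0.005],"rot":[0,0,0.1],"jaw":0.85},{"dp":[0,-0.0015,0.005],"rot":[0,0,0.1],"jaw":0.85}]'
python3 - <<'E'
from h import *
go(.6735,.017,.011,-5.4)
E
```

```text
t: 18.47
position: [0.674, 0.017, 0.0113]
eef_rot: [-0.0, 0.74, 0.673, -0.0]
force: [-0.1, -0.7, -1.2]
finger_gap: 0.138
gripper_force: 58.9
dp [-0.1 -0.5  0.3] rot [-0.01  0.   -0.01] ythNow -5.41 pos [0.674  0.017  0.0113] gap 0.138 t 18.47
```

Release, lift, and look (shifted a little towards −y so the view is clear).

```bash
python3 -m crank '[{"dp":[0,0,0.001],"rot":[0,0,0],"jaw":0.85},{"dp":[0,0,0.001],"rot":[0,0,0],"jaw":0.5},{"dp":[0,0,0.001],"rot":[0,0,0],"jaw":0.1},{"dp":[0,0,0.001],"rot":[0,0,0],"jaw":0},{"dp":[0,0,-0.02],"rot":[0,0,0],"jaw":0},{"dp":[0,0,-0.06],"rot":[0,0,0],"jaw":0},{"dp":[0,0,-0.1],"rot":[0,0,0],"jaw":0},{"dp":[-0.01,-0.01,-0.13],"rot":[0,0,0],"jaw":0},{"dp":[-0.03,-0.03,-0.15],"rot":[0,0,0],"jaw":0},{"dp":[-0.03,-0.03,-0.15],"rot":[0,0,0],"jaw":0}]'
python3 - <<'E'
from h import *
im,c=shot('wrist','w7'); go(.448,.0877,.17,85)
cv2.imwrite('pics/w7c.png',cv2.resize(im,(800,600),interpolation=cv2.INTER_CUBIC))
E
```

```text
t: 19.3
position: [0.6414, -0.0125, 0.1668]
eef_rot: [0.003, 0.74, 0.672, 0.001]
force: [0.3, -0.3, 0.3]
finger_gap: 0.501
gripper_force: 0.0
dp [  80.  -202.4   -6.4] rot [  0.18   0.25 -90.52] ythNow -5.52 pos [ 0.6418 -0.0113  0.1646] gap 0.498 t 19.35
```

View pics/w7c.png

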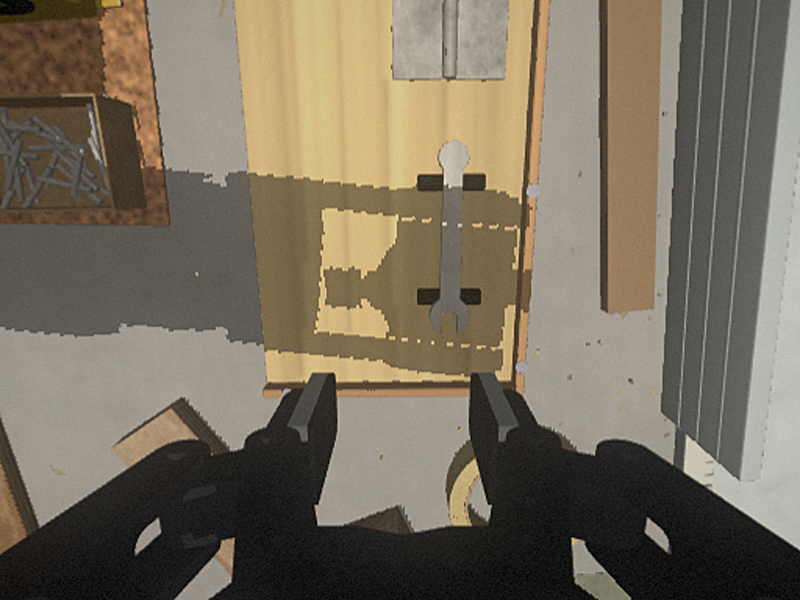

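```bash
python3 - <<'E'
from m import *
f('w7',[('ends',[(453.5,140),(448.5,333.5)],.023),('heads',[(453.5,155),(449.5,315)],.023),('strips',[(451,182),(449,297)],.017),('lip',[(547,20),(523,375)],.021),('hinge',[(507,79),(393,78)],.017)],0,800/512)
E
```

```text
ends [[678.5, 74.4], [667.8, -40.0]] mean [673.2  17.2  23. ]
heads [[678.0, 66.3], [669.2, -28.0]] mean [673.6  19.2  23. ]
strips [[676.2, 51.6], [670.2, -17.9]] mean [673.2  16.8  17. ]
lip [[732.7, 130.4], [714.2, -73.6]] mean [723.5  28.4  21. ]
hinge [[711.2, 104.1], [647.7, 110.6]] mean [679.5 107.4  17. ]
```

```bash
python3 -m crank '[{"dp":[0.08,-0.202,-0.006],"rot":[0,0,-90.5],"jaw":-1},{"dp":[0.08,-0.202,-0.006],"rot":[0,0,-90.5],"jaw":-1},{"dp":[0.08,-0.202,-0.006],"rot":[0,0,-90.5],"jaw":-1},{"dp":[0.08,-0.202,-0.006],"rot":[0,0,-90.5],"jaw":-1},{"dp":[0.08,-0.202,-0.006],"rot":[0,0,-90.5],"jaw":-1},{"dp":[0.08,-0.202,-0.006],"rot":[0,0,-90.5],"jaw":-1},{"dp":[0.08,-0.202,-0.006],"rot":[0,0,-90.5],"jaw":-1},{"dp":[0.08,-0.202,-0.006],"rot":[0,0,-90.5],"jaw":-1},{"dp":[0.08,-0.202,-0.006],"rot":[0,0,-90.5],"jaw":-1},{"dp":[0.08,-0.202,-0.006],"rot":[0,0,-90.5],"jaw":-1}]'
python3 - <<'E'
from h import *
go(.448,.0877,.17,85)
E
```

```text
t: 20.18
position: [0.4478, 0.0893, 0.1665]
eef_rot: [-0.001, 0.203, 0.979, 0.0]
force: [0.3, -1.0, 0.2]
finger_gap: 1.003
gripper_force: 0.0
dp [-0.8 -1.4 -3.5] rot [ 1.000e-02 -7.000e-02 -1.842e+01] ythNow 66.58 pos [0.4478 0.0893 0.1665] gap 1.003 t 20.18
```

```bash
python3 -m crank '[{"dp":[0,-0.001,0],"rot":[0,0,-18.4],"jaw":-1},{"dp":[0,-0.001,0],"rot":[0,0,-18.4],"jaw":-1},{"dp":[0,-0.001,0],"rot":[0,0,-18.4],"jaw":-1},{"dp":[0,-0.001,0],"rot":[0,0,-18.4],"jaw":-1}]'
python3 - <<'E'
from h import *
im,c=shot('wrist','w8'); go(.4479,.0876,.021,85)
E
```

```text
t: 20.52
position: [0.4475, 0.0881, 0.1664]
eef_rot: [-0.001, 0.046, 0.999, 0.0]
force: [0.1, 0.2, -0.5]
finger_gap: 1.0
gripper_force: 0.0
dp [ -0.7  -0.5 145.5] rot [ 0.01 -0.08 -0.48] ythNow 84.52 pos [0.4474 0.0881 0.1665] gap 0.998 t 20.57
```

```bash
python3 -m crank '[{"dp":[-0.0007,-0.0005,0.05],"rot":[0,0,-0.4],"jaw":-1},{"dp":[-0.0007,-0.0005,0.09],"rot":[0,0,-0.4],"jaw":-1},{"dp":[-0.0007,-0.0005,0.12],"rot":[0,0,-0.4],"jaw":-1},{"dp":[-0.0007,-0.0005,0.14],"rot":[0,0,-0.4],"jaw":-1},{"dp":[-0.0007,-0.0005,0.145],"rot":[0,0,-0.4],"jaw":-1},{"dp":[-0.0007,-0.0005,0.145],"rot":[0,0,-0.4],"jaw":-1},{"dp":[-0.0007,-0.0005,0.145],"rot":[0,0,-0.4],"jaw":-1}]'
python3 - <<'E'
from h import *
go(.4479,.0876,.0197,85)
E
python3 -m crank '[{"dp":[0,0,0],"rot":[0,0,0],"jaw":-0.6},{"dp":[0,0,0],"rot":[0,0,0],"jaw":-0.3},{"dp":[0,0,0],"rot":[0,0,0],"jaw":0},{"dp":[0,0,0],"rot":[0,0,0],"jaw":0},{"dp":[0,0,0],"rot":[0,0,0],"jaw":0},{"dp":[0,0,0],"rot":[0,0,0],"jaw":0}]'
python3 - <<'E'
from h import *
go(.6025,.0046,.10,85)
E
```

```text
t: 21.15
position: [0.4486, 0.0873, 0.0225]
eef_rot: [0.0, 0.044, 0.999, 0.0]
force: [-0.6, 0.6, -0.1]
finger_gap: 1.002
gripper_force: 0.0
dp [0.7 0.3 2.8] rot [ 0.    0.01 -0.04] ythNow 84.96 pos [0.4486 0.0873 0.0225] gap 1.002 t 21.15
t: 21.65
position: [0.4492, 0.0872, 0.0242]
eef_rot: [0.002, 0.043, 0.999, -0.0]
force: [-0.6, 0.1, 5.9]
finger_gap: 0.69
gripper_force: 63.8
dp [-160.1  -69.   -75.2] rot [0.01 0.22 0.01] ythNow 85.01 pos [0.4492 0.0872 0.0242] gap 0.69 t 21.65
```

```bash
python3 -m crank '[{"dp":[0,0,-0.03],"rot":[0,0,0],"jaw":0},{"dp":[0,0,-0.06],"rot":[0,0,0],"jaw":0},{"dp":[-0.025,-0.011,-0.08],"rot":[0,0,0],"jaw":0},{"dp":[-0.06,-0.026,-0.08],"rot":[0,0,0],"jaw":0},{"dp":[-0.095,-0.041,-0.08],"rot":[0,0,0],"jaw":0},{"dp":[-0.13,-0.057,-0.08],"rot":[0,0,0],"jaw":0},{"dp":[-0.161,-0.07,-0.07],"rot":[0,0,0],"jaw":0},{"dp":[-0.161,-0.07,-0.045],"rot":[0,0,0],"jaw":0},{"dp":[-0.161,-0.07,-0.02],"rot":[0,0,0],"jaw":0},{"dp":[-0.161,-0.07,-0.012],"rot":[0,0,0],"jaw":0}]'
python3 -m crank '[{"dp":[0,0,0.002],"rot":[0,0,0],"jaw":0},{"dp":[0,0,0.003],"rot":[0,0,0],"jaw":0},{"dp":[0,0,0.003],"rot":[0,0,0],"jaw":0},{"dp":[0,0,0.003],"rot":[0,0,0],"jaw":0}]'
python3 - <<'E'
from h import *
go(.6025,.0046,.028,85)
E
```

```text
t: 22.48
position: [0.6005, 0.0033, 0.0321]
eef_rot: [-0.002, 0.044, 0.999, 0.0]
force: [-1.2, 0.2, -2.8]
finger_gap: 0.69
gripper_force: 66.6
t: 22.82
position: [0.6033, 0.0035, 0.0329]
eef_rot: [0.001, 0.043, 0.999, -0.0]
force: [0.6, 0.2, -1.4]
finger_gap: 0.687
gripper_force: 66.6
dp [0.9 1.  4.8] rot [-0.01  0.15  0.03] ythNow 85.03 pos [0.6033 0.0035 0.0329] gap 0.687 t 22.82
```

```bash
python3 -m crank '[{"dp":[0,0.0005,0.002],"rot":[0,0,0],"jaw":0},{"dp":[0,0.0005,0.0035],"rot":[0,0,0],"jaw":0},{"dp":[0,0.0005,0.0035],"rot":[0,0,0],"jaw":0},{"dp":[0,0.0005,0.0035],"rot":[0,0,0],"jaw":0}]'
```

```text
t: 23.15
position: [0.6035, 0.004, 0.0302]
eef_rot: [0.001, 0.043, 0.999, -0.0]
force: [-2.4, 0.8, 8.3]
finger_gap: 0.688
gripper_force: 67.8
```

```bash
python3 -m crank '[{"dp":[0,0,-0.001],"rot":[0,0,0],"jaw":-0.7},{"dp":[0,0,-0.001],"rot":[0,0,0],"jaw":-1},{"dp":[0,0,-0.001],"rot":[0,0,0],"jaw":-1},{"dp":[0,0,-0.001],"rot":[0,0,0],"jaw":-1},{"dp":[0,0,-0.03],"rot":[0,0,0],"jaw":-1},{"dp":[0,0,-0.07],"rot":[0,0,0],"jaw":-1},{"dp":[0,0,-0.11],"rot":[0,0,0],"jaw":-1},{"dp":[0.008,0.002,-0.138],"rot":[0,0,0],"jaw":-1},{"dp":[0.008,0.002,-0.138],"rot":[0,0,0],"jaw":-1},{"dp":[0.008,0.002,-0.138],"rot":[0,0,0],"jaw":-1}]'
python3 - <<'E'
from h import *
im,c=shot('wrist','w9'); go(.456,.1776,.17,87.5)
cv2.imwrite('pics/w9c.png',cv2.resize(im[120:300,140:380],None,fx=3.3,fy=3.3,interpolation=cv2.INTER_CUBIC))
E
```

```text
t: 23.98
position: [0.5955, 0.0066, 0.1677]
eef_rot: [0.002, 0.043, 0.999, -0.0]
force: [-0.4, 0.0, -0.3]
finger_gap: 1.003
gripper_force: 0.0
dp [152.8 158.2  -4.1] rot [-0.    0.02 -2.49] ythNow 85.01 pos [0.5945 0.0067 0.166 ] gap 1.0 t 24.03
```

View pics/w9c.png

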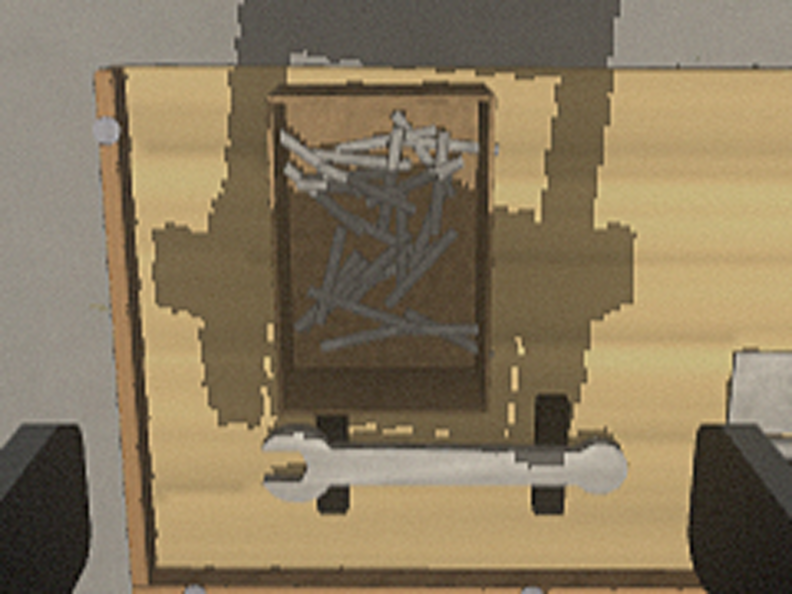

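```bash
python3 -m crank '[{"dp":[0.153,0.158,-0.004],"rot":[0,0,-2.5],"jaw":-0.4},{"dp":[0.153,0.158,-0.004],"rot":[0,0,-2.5],"jaw":-0.4},{"dp":[0.153,0.158,-0.004],"rot":[0,0,-2.5],"jaw":-0.4},{"dp":[0.153,0.158,-0.004],"rot":[0,0,-2.5],"jaw":-0.4},{"dp":[0.153,0.158,-0.004],"rot":[0,0,-2.5],"jaw":-0.4},{"dp":[0.153,0.158,-0.004],"rot":[0,0,-2.5],"jaw":-0.4},{"dp":[0.153,0.158,-0.004],"rot":[0,0,-2.5],"jaw":-0.4},{"dp":[0.153,0.158,-0.004],"rot":[0,0,-2.5],"jaw":-0.4}]'
python3 - <<'E'
from h import *
go(.4572,.1776,.019,87.45)
E
```

```text
t: 24.7
position: [0.4556, 0.1775, 0.1687]
eef_rot: [-0.001, 0.021, 1.0, -0.0]
force: [1.1, 0.1, 0.6]
finger_gap: 0.699
gripper_force: 0.0
dp [ -1.9   0.3 149.6] rot [-0.05 -0.1   0.17] ythNow 87.62 pos [0.4556 0.1775 0.1687] gap 0.699 t 24.7
```

```bash
python3 -m crank '[{"dp":[0,0,0.05],"rot":[0,0,0.1],"jaw":-0.4},{"dp":[0,0,0.09],"rot":[0,0,0.1],"jaw":-0.4},{"dp":[0,0,0.125],"rot":[0,0,0.1],"jaw":-0.4},{"dp":[0,0,0.145],"rot":[0,0,0.1],"jaw":-0.4},{"dp":[0,0,0.149],"rot":[0,0,0.1],"jaw":-0.4},{"dp":[0,0,0.149],"rot":[0,0,0.1],"jaw":-0.4},{"dp":[0,0,0.149],"rot":[0,0,0.1],"jaw":-0.4}]'
python3 -m crank '[{"dp":[0,0,0],"rot":[0,0,0],"jaw":0.0},{"dp":[0,0,0],"rot":[0,0,0],"jaw":0.4},{"dp":[0,0,0],"rot":[0,0,0],"jaw":0.4},{"dp":[0,0,0],"rot":[0,0,0],"jaw":0.4},{"dp":[0,0,0],"rot":[0,0,0],"jaw":0.4},{"dp":[0,0,0],"rot":[0,0,0],"jaw":0.4}]'
python3 -c "
from h import *
go(.6079,.0977,.025,87.4)"
```

```text
t: 25.28
position: [0.4574, 0.1766, 0.0209]
eef_rot: [0.001, 0.023, 1.0, 0.0]
force: [-0.7, -0.2, -0.0]
finger_gap: 0.697
gripper_force: 0.0
t: 25.78
position: [0.4575, 0.1775, 0.0225]
eef_rot: [0.002, 0.022, 1.0, 0.0]
force: [1.7, -1.6, 6.3]
finger_gap: 0.391
gripper_force: 60.2
dp [-153.8  -72.9   -1.9] rot [0.03 0.24 0.02] ythNow 87.42 pos [0.4575 0.1775 0.0225] gap 0.391 t 25.78
```

```bash
python3 -m crank '[{"dp":[0,0,-0.03],"rot":[0,0,0],"jaw":0.4},{"dp":[0,0,-0.06],"rot":[0,0,0],"jaw":0.4},{"dp":[-0.02,-0.01,-0.08],"rot":[0,0,0],"jaw":0.4},{"dp":[-0.055,-0.027,-0.08],"rot":[0,0,0],"jaw":0.4},{"dp":[-0.09,-0.044,-0.08],"rot":[0,0,0],"jaw":0.4},{"dp":[-0.125,-0.06,-0.08],"rot":[0,0,0],"jaw":0.4},{"dp":[-0.1535,-0.073,-0.07],"rot":[0,0,0],"jaw":0.4},{"dp":[-0.1535,-0.073,-0.045],"rot":[0,0,0],"jaw":0.4},{"dp":[-0.1535,-0.073,-0.02],"rot":[0,0,0],"jaw":0.4},{"dp":[-0.1535,-0.073,-0.012],"rot":[0,0,0],"jaw":0.4}]'
python3 -m crank '[{"dp":[0,0,0.002],"rot":[0,0,0],"jaw":0.4},{"dp":[0,0,0.003],"rot":[0,0,0],"jaw":0.4},{"dp":[0,0,0.003],"rot":[0,0,0],"jaw":0.4},{"dp":[0,0,0.003],"rot":[0,0,0],"jaw":0.4}]'
python3 -c "
from h import *
go(.6079,.0977,.027,87.4)"
```

```text
t: 26.62
position: [0.6034, 0.097, 0.0297]
eef_rot: [-0.003, 0.023, 1.0, 0.0]
force: [-1.1, -0.3, -3.8]
finger_gap: 0.391
gripper_force: 60.7
t: 26.95
position: [0.6067, 0.0978, 0.0311]
eef_rot: [0.001, 0.022, 1.0, 0.0]
force: [0.2, -0.2, -2.1]
finger_gap: 0.39
gripper_force: 60.8
dp [-1.2 -0.1  4.1] rot [0.01 0.12 0.04] ythNow 87.44 pos [0.6067 0.0978 0.0311] gap 0.39 t 26.95
```

```bash
python3 -m crank '[{"dp":[-0.0005,0,0.002],"rot":[0,0,0],"jaw":0.4},{"dp":[-0.0005,0,0.0035],"rot":[0,0,0],"jaw":0.4},{"dp":[-0.0005,0,0.0035],"rot":[0,0,0],"jaw":0.4},{"dp":[-0.0005,0,0.0035],"rot":[0,0,0],"jaw":0.4}]'
```

```text
t: 27.28
position: [0.6075, 0.0977, 0.0286]
eef_rot: [0.001, 0.023, 1.0, 0.0]
force: [-2.7, -0.1, 7.1]
finger_gap: 0.391
gripper_force: 61.9
```

Contact; release, lift, and compare from the w2 pose.

```bash
python3 -m crank '[{"dp":[0,0,-0.001],"rot":[0,0,0],"jaw":0},{"dp":[0,0,-0.001],"rot":[0,0,0],"jaw":-0.4},{"dp":[0,0,-0.001],"rot":[0,0,0],"jaw":-0.4},{"dp":[0,0,-0.001],"rot":[0,0,0],"jaw":-0.4},{"dp":[0,0,-0.03],"rot":[0,0,0],"jaw":-0.4},{"dp":[0,0,-0.07],"rot":[0,0,0],"jaw":-0.4},{"dp":[0,0,-0.11],"rot":[0,0,0],"jaw":-0.4},{"dp":[0.005,0,-0.144],"rot":[0,0,0],"jaw":-0.4},{"dp":[0.005,0,-0.144],"rot":[0,0,0],"jaw":-0.4},{"dp":[0.005,0,-0.144],"rot":[0,0,0],"jaw":-0.4}]'
python3 - <<'E'
from h import *
im,c=shot('wrist','w10'); go(.6015,.0976,.172,87.5)
cv2.imwrite('pics/w10c.png',cv2.resize(im[120:300,150:390],None,fx=3.3,fy=3.3,interpolation=cv2.INTER_CUBIC))
E
```

```text
t: 28.12
position: [0.603, 0.0977, 0.1729]
eef_rot: [0.003, 0.023, 1.0, 0.0]
force: [0.7, 1.0, -0.3]
finger_gap: 0.701
gripper_force: 0.0
dp [ 0.  -0.1 -1.2] rot [-0.    0.06 -0.09] ythNow 87.41 pos [0.6015 0.0977 0.1708] gap 0.701 t 28.17
```

View pics/w10c.png

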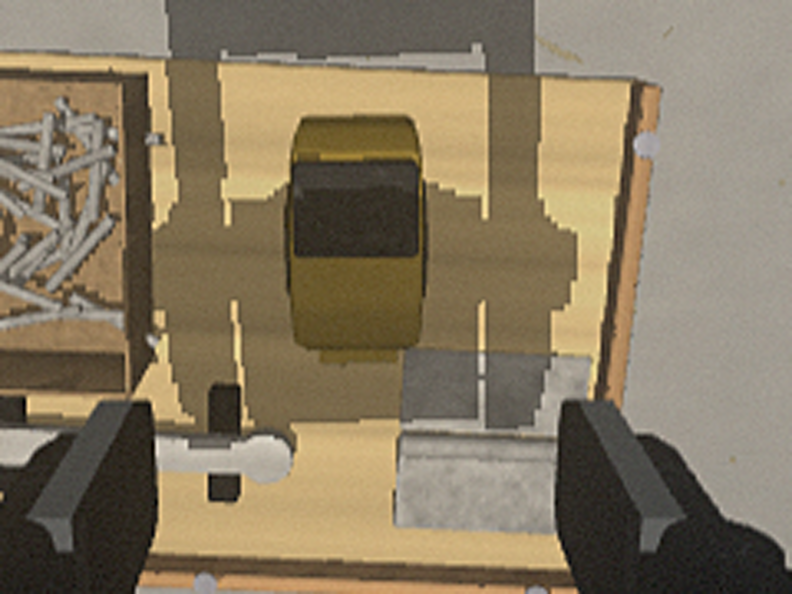

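```bash
python3 -c "
from workcell import ctrl
print(ctrl.hand_in())"
```

```text
the job is handed in; nothing more can be done
None
```

The job is done and handed in at about 28 s: in the last pictures both spanners lie within about 1.5 mm and 1° of centred on their new strips, the tape measure and the box of screws are back within about 1 mm of where they stood, and the hinge has not moved.

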